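# Load a slide rack through the one-way flap of a stainer lane

## Robot

A 6-joint arm with a two-finger parallel gripper is mounted at the origin on the work surface. World frame = base frame: x ahead of the robot, y to its left, z up, the work surface at z = 0. Lengths are in m, angles in degrees, forces in N, time in s.
With the tool pointing down it reaches from about 0.35 to 0.875 m from the base axis. Payload 4.2 kg.
Tool frame: the origin (TCP) lies midway between the tips of the shut fingers; the grasp point (between the pads) lies 19 mm behind it (r.pinch_z is the distance from the TCP to the grasp point, in m); z points along the fingers, y is the line along which they close (so a half turn about z gives the same grasp; the last joint's range is limited). The gripper opens to 87 mm and grips with 3 to 60 N. Pads are 19 mm wide; open, the fingers measure 117 mm over their backs; the gripper's body (75 mm by 190 mm) begins 51 mm behind the grasp point.
Start: joints at [91.077, 22.042, 0.453, 0, -68.411, -14.817], TCP at [0.148, 0.607, 0.191] pointing down, gripper open.
Joint ranges: [-179.83, 179.83], [-69.29, 118.12], [-61.27, 80.66], [-181.25, 117.63], [-171.15, -9.14], [-177.46, 177.46]. Speed limits (degrees/s): [159.86, 159.86, 180, 180, 180, 180].

## Interface

Orientations are given as a 3x3 rotation matrix whose columns are the frame's x, y, z axes.
In Python, from station import r, imaging, models gives the robot as it stands. The module is installed in compiled form; this text tells all that it offers.
- The arm moves only by the tool apply_moves, never from a script. Its argument "moves" is a list of rows, each a list of 2 entries, a list of its own where there are three numbers: the shift along the tool's x, y, z in m, then the turn about the tool's z in degrees. A call has 1 to 5 rows; each row shifts and turns the commanded pose from where the row before left it, along the tool's axes as they then stand; what a row does not reach is not made up. A row lasts 1/12 s, in which the tool goes at most 41.7 mm and 7.16 degrees, less where a joint would pass 70% of its speed; a pose out of reach is approached as far as the arm can. A call is refused whole if a number of a shift passes 0.0417 or a number of a turn 7.16, either way. A call with a gripper value outside its range is refused whole. "hand" is the finger opening in m, from 0 to 0.087, set as the call begins (left out, the last holds). The fingers move at their own pace and stop on an object; the grip force is fixed at half the most. Time passes only in rows, so rows that do not move let the fingers close. It gives the time, the measured TCP pose, the force, the opening and the grip force at its end, in the units of the state.
- r.sense(): the state, without advancing time (a new reading comes with each control period).
- imaging.capture(name): name is "scene" or "top" or "wrist"; returns a dict with "frame" (480x640x3 uint8, blue, green, red), "intrinsics" (3x3 intrinsics, pixels), "eye" and "orientation" of the camera in the world. Camera axes: x right, y down, z forward; pixel columns grow to the right and rows downward; lengths in m; the calibration is good to about 2 mm. A picture is of the moment at which its call begins. There is no depth.
- r.finish_job(): hands the job in; it is judged then, once.
Trained networks look in a picture, given as the dict that the camera call returned (one of the last four; its "shot" number tells which), for a name from the list of things; names that differ only in an ending like _2 or _b are one class to them, and where a whole thing is asked for, a point or a joint stands for the part that bears it (a point fixed in the world has none). Each returns a list of dicts, best first, with "confidence" (0 to 1); they miss things now and then, are a little off and sometimes report something else, mostly with a low value. They report only what shows in the picture. A call takes as long as a camera call. They do not tell look-alikes from the thing itself.
- models.cut_out(picture, target): "region" (480x640 bool, what is visible of it) and "extent" ([left, top, width, height] as shares, 0 to 1, of the picture: columns of its width, rows of its height, round what is visible of it).
- models.place_of(picture, target): "at" ([column, row] as shares, 0 to 1, of the picture: columns of its width, rows of its height: a listed point, or the origin of a listed thing).
The state is a dict: "time_s": time; "joints": joint angles; "joint_velocities": joint speeds; "effort": joint torques, N m; "tcp_pos": TCP position; "ee_rot": TCP orientation; "wrist_force": force on the tool from outside, world axes, zero at the start; "moment": the same for the moment, N m; "gripper_width": opening from 0.0 (shut) to 1.0 (fully open); "gripper_force": force on a finger pad.
Only numpy, scipy, OpenCV 4.12 (cv2) and the standard library are available. Lean on these libraries where they do the work, as an engineer would, in place of code of your own. Each camera call takes 0.05 s, during which the arm holds its last target. There are 200 camera calls.

## Task

Pick up the white slide rack by its handle, stand it on the open mouth of the grey loading lane and slide it along the lane floor, through the sprung one-way flap and on against the sprung buffer, until the flap snaps shut behind it. Then let it come back until it rests against the shut flap, held between flap and buffer, and let go. Never ram the buffer to the end of its travel, do not jam or bang the rack in the lane, and leave everything else on the bench where it is.

Things in the scene. Friction and masses are not known exactly. Their poses are not given: they have to be found in the camera images.
- rack: Slide rack to load: white frame of upright glass slides, body 80 long (x) x 30 wide (y) x 30 high, about 0.22 kg (+-35 %). Handle plate over its middle: 60 long (x), 10 thick (y), 46 to 70 above the underside, on two posts. Origin: centre of underside, z up; same both ways round. Grip the handle across its 10 mm, pads about 62 above the underside: fingertips then clear the body and the lane walls.
- lane: Fixed loading lane: grey base plate 320 (x) x 84 (y) x 8 thick, origin at centre of its underside; racks are pushed to +x. Walls with tops at 32 form a channel 33 wide about y = 0. No walls from x = -160 to -92; flared guides -92 to -68. On it is a clamped carriage with flap and buffer, set differently each time and not measured: the flap's hinge is somewhere from x = -40 to 0, at y = +20.
- mouth (a point): Top of the lane's base plate (8 above the bench), mid-width, at lane x = -115. With the rack's origin here and its x along the lane, the rack stands wholly before the flap with its nose short of the straight walls.
- flap (a joint): Steel flap on an upright hinge, 24 long, 22 high; rad. 0 = shut, slanting across the channel, tip 12 mm past the hinge in x. Swings to +x only (max 1.05), pushed aside by the rack (about 0.9 as it passes); a weak spring (1 to 2 N) shuts it once the rack's tail is 24 mm past the hinge. Shut, it cannot swing back to -x; the tail can then rest on its tip.
- buffer (a joint): Travel (m) of the sprung rubber-faced buffer closing the end of the channel; 0 = free, its face then 88.5 mm past the flap's hinge. It pushes to -x with 4 N at first touch plus 0.3 N per mm; hard end at 0.023 (11 N). The flap snaps shut behind the rack at about 0.015; with the rack resting back on the flap it reads 0.003 to 0.005.
- jar: Bystander: small capped specimen jar, 52 across, 55 high. Leave alone. Origin under its centre.
- slidebox: Bystander: closed grey slide box 85 x 34 x 30 with no handle. Leave alone. Origin under its centre.
- cup: Bystander: green cup of pipettes, 68 across, 118 high. Leave alone. Origin under its centre.
- carton: Bystander: open white carton 90 x 170 x 50. Leave alone. Origin under its centre.
- stain: Bystander: amber bottle 48 across, 90 high. Leave alone. Origin under its centre.
- mouse: Bystander: black computer mouse 98 (x) x 56 x 34 high. Leave alone. Origin under its centre.
- beaker: Bystander: glass beaker 68 across, 80 high. Leave alone. Origin under its centre.
There are look-alikes about, which are no part of the job. What is shaped like the rack but orange, purple or yellow is not meant.

How it is judged:
By the outcome, as a careful person would: the job done as asked, in the order asked, and still so for the second after the job is handed in, with the robot touching nothing.
It also fails if it takes over 69 s, if anything falls off the work surface, if the arm or the gripper's body presses on something with over 40 N, if the wrist force passes 120 N, or if a joint passes its speed limit or range.

## Working session

There is one attempt and no reset: what is moved stays moved. The work goes in short steps, Python scripts to look and compute and a tool call to move; the robot and the scene stay as the last step left them, time stands still between calls to the robot, and variables do not carry over. Pictures are saved under pics/ and viewed, at most 10 in all, crops included, and the job is handed in when it is done.

Besides the shell and the picture viewer there is one more tool, called by a JSON object that holds its "method" and its "body", one argument or row to a line. apply_moves: Moves the arm, as the interface text tells. Its arguments: {"type":"object","properties":{"moves":{"type":"array"},"hand":{"type":"number"}},"required":["moves"]}

```bash
mkdir -p pics; cat > h.py <<'E'
import numpy as np, cv2
from station import r, imaging, models
def ray(p,uv):
    d=np.linalg.inv(p["intrinsics"])@np.array([uv[0],uv[1],1.0]); return np.array(p["eye"]),np.array(p["orientation"])@d
def onz(p,uv,z):
    e,d=ray(p,uv); return e+d*(z-e[2])/d[2]
def proj(p,X):
    c=(np.array(X)-np.array(p["eye"]))@np.array(p["orientation"]); q=c@np.array(p["intrinsics"]).T; return q[...,:2]/q[...,2:]
E
python3 - <<'E'
from h import *
s=r.sense(); print(s["time_s"],s["tcp_pos"],np.round(s["ee_rot"],3).tolist(),r.pinch_z,s["wrist_force"])
for n in ["top","scene"]:
    p=imaging.capture(n); cv2.imwrite(f"pics/{n}0.png",p["frame"]); print(n,np.round(p["eye"],3))
    for t in ["rack","lane","mouth"]:
        for q in models.place_of(p,t):
            u=np.array(q["at"])*[640,480]; print(t,round(q["confidence"],2),np.round(u),np.round(onz(p,u,0.008 if t=="mouth" else 0),4))
E
```

```text
0.0 [0.14827461 0.60647503 0.18967444] [[0.971, -0.238, -0.0], [-0.238, -0.971, -0.002], [0.0, 0.002, -1.0]] 0.0187 [ 0.37709032  0.11252512 -0.14075942]
top [ 0.457 -0.008  1.446]
rack 0.81 [362. 249.] [ 0.5643 -0.15    0.    ]
rack 0.77 [469. 301.] [ 0.3981 -0.4659  0.    ]
rack 0.65 [454. 228.] [ 0.6208 -0.4336  0.    ]
rack 0.65 [418. 303.] [ 0.3955 -0.3137  0.    ]
rack 0.62 [444. 266.] [ 0.5048 -0.397   0.    ]
mouth 0.97 [324. 258.] [ 0.5379 -0.0331  0.008 ]
scene [1.278 0.051 0.931]
rack 0.97 [265. 248.] [ 0.5591 -0.15    0.    ]
rack 0.87 [159. 197.] [ 0.4016 -0.4652  0.    ]
rack 0.69 [175. 227.] [ 0.5067 -0.3912  0.    ]
rack 0.69 [208. 195.] [ 0.3862 -0.3328  0.    ]
rack 0.63 [150. 261.] [ 0.6177 -0.4248  0.    ]
lane 0.63 [363. 247.] [0.541  0.0923 0.    ]
mouth 0.88 [313. 243.] [ 0.5407 -0.032   0.008 ]
mouth 0.39 [369. 336.] [0.7884 0.1084 0.008 ]
```

View pics/top0.png

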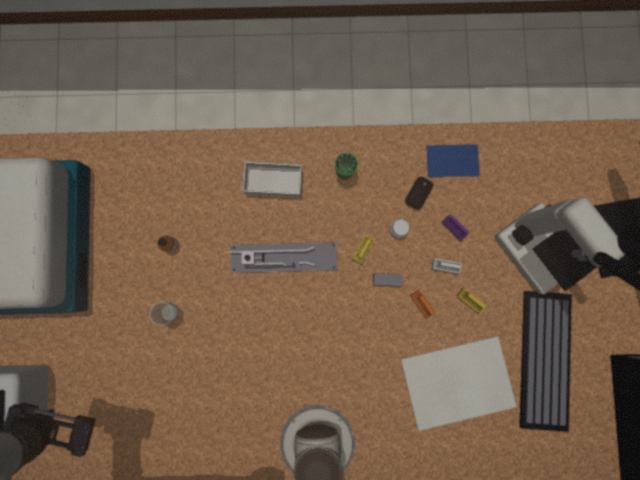

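View pics/scene0.png

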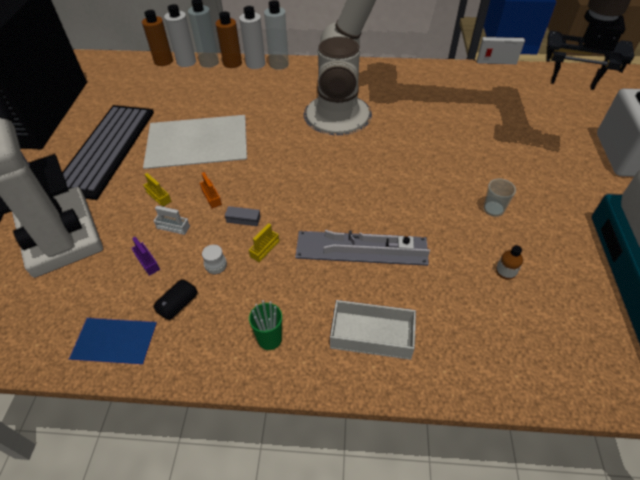

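The white rack is at about (447,266) in the top view, roughly world (0.505, -0.395). The lane runs along world +y, with its mouth on the right at (324,258). I'll move up over the lane for a close look.

{"method": "apply_moves", "body": {
  "moves": [
    [[0.03, 0.0264, -0.0065], 0],
    [[0.03, 0.0264, -0.0065], 0],
    [[0.03, 0.0264, -0.0065], 0],
    [[0.03, 0.0264, -0.0065], 0],
    [[0.03, 0.0264, -0.0065], 0]
  ]
}}

```text
time_s: 0.82
tcp_pos: [0.2634, 0.4416, 0.2236]
ee_rot: [[0.972, -0.237, 0.0], [-0.237, -0.972, 0.0], [0.0, -0.0, -1.0]]
wrist_force: [1.0, 0.2, 0.5]
gripper_width: 1.003
gripper_force: 0.0
```

{"method": "apply_moves", "body": {
  "moves": [
    [[0.03, 0.0264, -0.0065], 0],
    [[0.03, 0.0264, -0.0065], 0],
    [[0.03, 0.0264, -0.0065], 0],
    [[0.03, 0.0264, -0.0065], 0],
    [[0.03, 0.0264, -0.0065], 0]
  ]
}}

```text
time_s: 1.23
tcp_pos: [0.3777, 0.2776, 0.2565]
ee_rot: [[0.972, -0.237, 0.001], [-0.237, -0.972, 0.001], [0.0, -0.001, -1.0]]
wrist_force: [0.5, 0.1, -0.4]
gripper_width: 0.997
gripper_force: 0.0
```

{"method": "apply_moves", "body": {
  "moves": [
    [[0.03, 0.0264, -0.0065], 0],
    [[0.03, 0.0264, -0.0065], 0],
    [[0.03, 0.0264, -0.0065], 0],
    [[0.03, 0.0264, -0.0065], 0],
    [[0.03, 0.0264, -0.0065], 0]
  ]
}}

```text
time_s: 1.65
tcp_pos: [0.4922, 0.1137, 0.289]
ee_rot: [[0.971, -0.237, 0.001], [-0.237, -0.971, 0.001], [0.001, -0.001, -1.0]]
wrist_force: [0.2, 0.9, 0.3]
gripper_width: 1.004
gripper_force: 0.0
```

{"method": "apply_moves", "body": {
  "moves": [
    [[0.03, 0.0264, -0.0065], 0],
    [[0.03, 0.0264, -0.0065], 0],
    [[0, 0, 0], 7],
    [[0, 0, 0], 7],
    [[0, 0, 0], 7]
  ]
}}

```text
time_s: 2.07
tcp_pos: [0.5376, 0.0489, 0.3011]
ee_rot: [[0.817, -0.577, -0.0], [-0.577, -0.817, 0.0], [-0.0, 0.0, -1.0]]
wrist_force: [0.2, 0.1, 1.0]
gripper_width: 1.001
gripper_force: 0.0
```

{"method": "apply_moves", "body": {
  "moves": [
    [[0, 0, 0], 7],
    [[0, 0, 0], 7],
    [[0, 0, 0], 7],
    [[0, 0, 0], 7],
    [[0, 0, 0], 7]
  ]
}}

```text
time_s: 2.48
tcp_pos: [0.5372, 0.05, 0.3013]
ee_rot: [[0.341, -0.94, 0.0], [-0.94, -0.341, 0.0], [-0.0, -0.0, -1.0]]
wrist_force: [-0.0, -0.3, 0.1]
gripper_width: 1.0
gripper_force: 0.0
```

{"method": "apply_moves", "body": {
  "moves": [
    [[0, 0, 0], 7],
    [[0, 0, 0], 7],
    [[0, 0, 0], 6],
    [[0, 0, 0], 0],
    [[0, 0, 0], 0]
  ]
}}

```text
time_s: 2.9
tcp_pos: [0.5372, 0.05, 0.3013]
ee_rot: [[0.007, -1.0, 0.0], [-1.0, -0.007, 0.0], [-0.0, -0.0, -1.0]]
wrist_force: [-0.6, -0.3, -0.4]
gripper_width: 1.0
gripper_force: 0.0
```

```bash
python3 - <<'E'
from h import *
s=r.sense(); print(s["time_s"],s["tcp_pos"],np.round(s["ee_rot"],4).tolist(),s["joints"])
p=imaging.capture("wrist"); cv2.imwrite("pics/w0.png",p["frame"]); print(np.round(p["eye"],4),np.round(p["orientation"],4).tolist(),p["intrinsics"])
import pickle; pickle.dump(p,open("w0.pkl","wb"))
for t in ["lane","mouth","flap","buffer"]:
    for q in models.place_of(p,t):
        u=np.array(q["at"])*[640,480]; print(t,round(q["confidence"],2),np.round(u),np.round(onz(p,u,0.0 if t=="lane" else 0.008),4))
E
```

```text
2.9 [0.53717821 0.05003177 0.30130606] [[0.0073, -1.0, 0.0001], [-1.0, -0.0073, 0.0001], [-0.0001, -0.0001, -1.0]] [ 2.25483609e+01  1.02507125e+01 -2.54717142e-01 -3.29551054e-03
 -7.94870459e+01 -2.21286321e+01]
[ 0.5375 -0.0187  0.4961] [[-1.0, -0.0071, -0.001], [-0.0071, 0.968, 0.2509], [-0.0009, 0.2509, -0.968]] [[343.85710583   0.         318.77656004]
 [  0.         343.85710583 244.38855977]
 [  0.           0.           1.        ]]
lane 0.55 [314. 233.] [0.5446 0.0929 0.    ]
mouth 0.65 [315. 148.] [ 0.5427 -0.0277  0.008 ]Traceback (most recent call last):
  File "<stdin>", line 6, in <module>
ValueError: it knows: beaker, carton, cup, jar, lane, mouse, mouth, rack, slidebox, stain
```

View pics/w0.png

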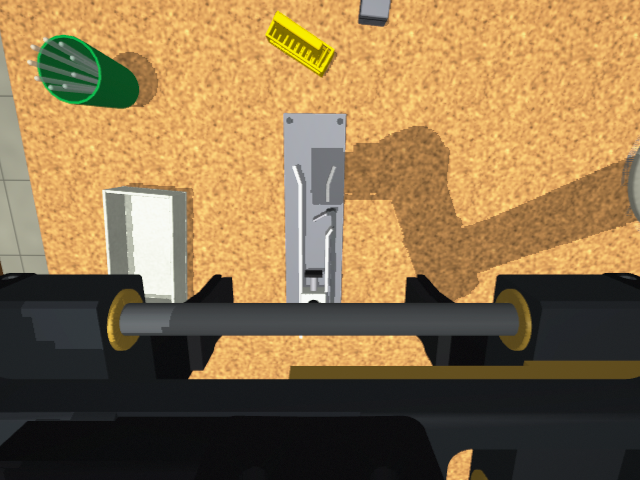

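The lane's mouth end shows at (285,114)–(346,114), with the flap at about (333,209)→(313,219) and the buffer face at about (314,270). I'll fit the edges from an enlarged crop.

```bash
python3 - <<'E'
from h import *
import pickle
p=pickle.load(open("w0.pkl","rb"))
c=p["frame"][105:310,265:365]; cv2.imwrite("pics/w0c.png",cv2.resize(c,None,fx=2.9,fy=2.9,interpolation=cv2.INTER_CUBIC)[:595])
hsv=cv2.cvtColor(p["frame"],cv2.COLOR_BGR2HSV)
m=(hsv[...,1]<70).astype(np.uint8)
def edge(row,a,b): # subpixel sat crossing
    s=hsv[row,:,1].astype(float); 
    l=[i for i in range(a,b)]; 
    return s
Lp=[];Rp=[]
for v in range(120,298,4):
    x=np.where(m[v,270:360])[0]+270
    if len(x)>20: Lp.append((x.min()-.5+.0,v)); Rp.append((x.max()+.5,v))
for n,P in (("L",Lp),("R",Rp)):
    W=np.array([onz(p,q,0.008) for q in P]); k=np.polyfit(W[:,1],W[:,0],1)
    for _ in range(3):
        e=abs(np.polyval(k,W[:,1])-W[:,0]); k=np.polyfit(W[e<np.median(e)*2.5+1e-4,1],W[e<np.median(e)*2.5+1e-4,0],1)
    print(n,k,np.polyval(k,[-.07,-.03,.09]),e.max())
T=[]
for u in range(292,342,4):
    y=np.where(m[100:140,u])[0]+100; T.append(onz(p,(u,y.min()-.5),0.008)[1])
print("end y",np.median(T),np.round(T,4))
for nm,uv,z in (("hinge",(333,208),.03),("tip",(313,219),.03),("buf",(314,270),.03)): print(nm,onz(p,uv,z))
E
```

```text
L [0.00334455 0.58634704] [0.58611292 0.5862467  0.58664805] 0.0008159809798116147
R [0.00278653 0.5024908 ] [0.50229575 0.50240721 0.50274159] 0.001024591694615773
end y -0.07282441368200906 [-0.0736 -0.0737 -0.0737 -0.0737 -0.0738 -0.0738 -0.0726 -0.0726 -0.0727
 -0.0727 -0.0727 -0.0728 -0.0728]
hinge [0.51800545 0.05076441 0.03      ]
tip [0.54521759 0.06615861 0.03      ]
buf [0.54357491 0.13996176 0.03      ]
```

View pics/w0c.png

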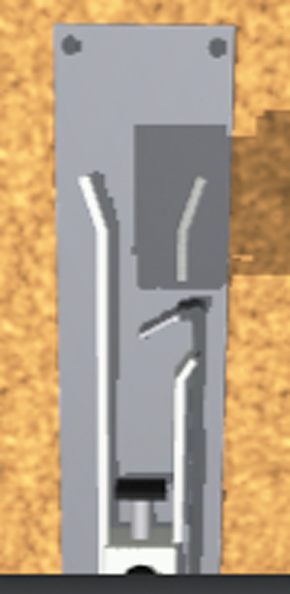

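{"method": "apply_moves", "body": {
  "moves": [
    [[0.038, 0.0035, 0.005], 0],
    [[0.038, 0.0035, 0.005], 0],
    [[0.038, 0.0035, 0.005], 0],
    [[0.038, 0.0035, 0.005], 0],
    [[0.038, 0.0035, 0.005], 0]
  ]
}}

```text
time_s: 3.47
tcp_pos: [0.5202, -0.1416, 0.2763]
ee_rot: [[0.007, -1.0, 0.001], [-1.0, -0.007, -0.0], [0.0, -0.001, -1.0]]
wrist_force: [-0.1, -0.8, -0.0]
gripper_width: 1.005
gripper_force: 0.0
```

{"method": "apply_moves", "body": {
  "moves": [
    [[0.038, 0.0035, 0.005], 0],
    [[0.038, 0.0035, 0.005], 0],
    [[0.038, 0.0035, 0.005], 0],
    [[0.038, 0.0035, 0.005], 0],
    [[0.038, 0.0035, 0.005], 0]
  ]
}}

```text
time_s: 3.88
tcp_pos: [0.5035, -0.332, 0.2511]
ee_rot: [[0.006, -1.0, 0.0], [-1.0, -0.006, -0.0], [0.0, -0.0, -1.0]]
wrist_force: [1.8, 0.2, 0.6]
gripper_width: 1.004
gripper_force: 0.0
```

{"method": "apply_moves", "body": {
  "moves": [
    [[0, 0, 0], 0],
    [[0, 0, 0], 0],
    [[0, 0, 0], 0]
  ]
}}

```text
time_s: 4.13
tcp_pos: [0.5038, -0.3302, 0.2511]
ee_rot: [[0.005, -1.0, -0.0], [-1.0, -0.005, 0.0], [-0.0, 0.0, -1.0]]
wrist_force: [0.4, 0.5, 0.0]
gripper_width: 0.997
gripper_force: 0.0
```

```bash
python3 - <<'E'
from h import *
import pickle
s=r.sense(); print(s["time_s"],s["tcp_pos"],np.round(s["ee_rot"],4).tolist())
p=imaging.capture("wrist"); pickle.dump(p,open("w1.pkl","wb")); print(p["eye"])
cv2.imwrite("pics/w1.png",p["frame"])
for q in models.place_of(p,"rack"):
    u=np.array(q["at"])*[640,480]; print(round(q["confidence"],2),np.round(u),np.round(onz(p,u,0),4))
for q in models.cut_out(p,"rack"):
    m=q["region"]; v=np.argwhere(m)[:,::-1].mean(0); print(q["confidence"],v,cv2.minAreaRect(np.argwhere(m)[:,::-1].astype(np.float32)))
E
```

```text
4.1333 [ 0.50383907 -0.33018841  0.25106798] [[0.0046, -1.0, -0.0003], [-1.0, -0.0046, 0.0003], [-0.0003, 0.0003, -1.0]]
[ 0.50405926 -0.39889749  0.44584653]
0.93 [408.  97.] [ 0.397  -0.4668  0.    ]
0.91 [402. 217.] [ 0.3943 -0.3203  0.    ]
0.73 [320. 155.] [ 0.5025 -0.3998  0.    ]
0.6 [225. 131.] [ 0.6203 -0.4275  0.    ]
0.57 [275. 332.] [ 0.5659 -0.1534  0.    ]
0.95 [407.87360075 217.88199627] ((407.82354736328125, 218.20587158203125), (32.413230895996094, 68.42793273925781), 59.03623962402344)
0.93 [410.6292517   92.17176871] ((411.2548522949219, 91.80961608886719), (28.8426570892334, 87.23283386230469), 40.42607498168945)
0.8 [278.42437232 349.71769749] ((275.5, 354.0), (38.0, 63.0), 90.0)
0.7 [317.58933636 153.98979013] ((317.5384521484375, 154.3076934814453), (25.8873291015625, 70.2095718383789), 11.309932708740234)
```

View pics/w1.png

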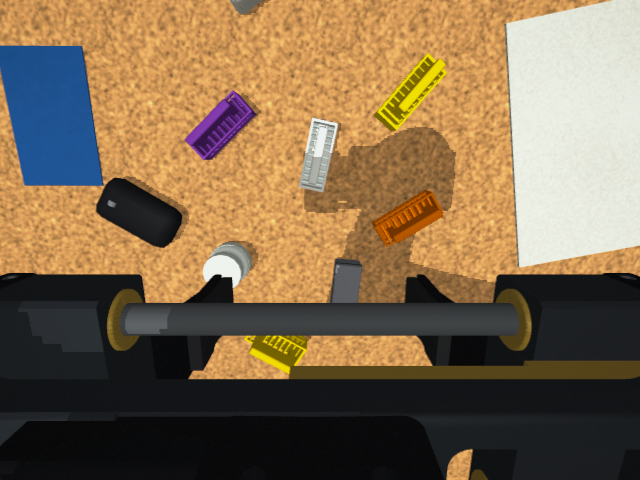

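The white rack is at about (319,155), tilted about 9–11° from the image vertical, with clear space around it. I'll fit its pose to the mask.

```bash
cat >> h.py <<'E'
from scipy.optimize import minimize
def rackmask(p,x,y,a,z=0,S=4):
    a=np.radians(a); R=np.array([[np.cos(a),-np.sin(a),0],[np.sin(a),np.cos(a),0],[0,0,1]]); M=np.zeros((480*S,640*S),np.uint8)
    for (l,w,z0,z1) in ((.04,.015,0,.03),(.03,.005,.046,.07)):
        B=np.array([[i*l,j*w,k] for i in(-1,1) for j in(-1,1) for k in(z0,z1)])@R.T+[x,y,z]
        cv2.fillConvexPoly(M,cv2.convexHull(((proj(p,B)+.5)*S).astype(np.int32)),255)
    return cv2.resize(M,(640,480),interpolation=cv2.INTER_AREA)/255.
def fit(p,m,x0,z=0):
    f=lambda t:np.abs(rackmask(p,t[0]/1e3,t[1]/1e3,t[2],z)-m).sum()
    s=np.array([x0[0]*1e3,x0[1]*1e3,x0[2]]); o=None
    for _ in range(3):
        o=minimize(f,s,method="Nelder-Mead",options=dict(initial_simplex=[s,s+[5,0,0],s+[0,5,0],s+[0,0,5]])); s=o.x
    return o.x,o.fun,m.sum()
E
python3 - <<'E'
from h import *
import pickle
p=pickle.load(open("w1.pkl","rb"))
f=p["frame"]; hsv=cv2.cvtColor(f,cv2.COLOR_BGR2HSV)
m=np.zeros((480,640)); sub=(hsv[105:205,285:352,1]<75); m[105:205,285:352]=sub
n,l,st,_=cv2.connectedComponentsWithStats(m.astype(np.uint8)); k=1+st[1:,4].argmax(); m=(l==k).astype(np.uint8)
m=cv2.morphologyEx(m,cv2.MORPH_CLOSE,np.ones((7,7))); print(st[k])
print(fit(p,m.astype(float),(.505,-.397,100)))
print(fit(p,m.astype(float),(.505,-.397,80)))
E
```

```text
[ 299  118   40   74 1869]
(array([ 505.60161279, -398.56026079,   78.08325212]), np.float64(55.627450980392155), np.float64(1870.0))
(array([ 505.53542433, -398.54901839,   78.18614447]), np.float64(55.627450980392155), np.float64(1870.0))
```

{"method": "apply_moves", "body": {
  "moves": [
    [[0.034, -0.0007, 0.01], 0],
    [[0.0343, -0.0008, 0.01], 0],
    [[0, 0, 0.02], 6],
    [[0, 0, 0.03], 6],
    [[0, 0, 0.03], 0]
  ],
  "hand": 0.05
}}

```text
time_s: 4.7
tcp_pos: [0.5068, -0.3981, 0.1515]
ee_rot: [[-0.206, -0.979, 0.003], [-0.979, 0.206, -0.001], [0.001, -0.003, -1.0]]
wrist_force: [1.2, 0.4, -0.3]
gripper_width: 0.706
gripper_force: 0.0
```

{"method": "apply_moves", "body": {
  "moves": [
    [[0, 0, 0.03], 0],
    [[0, 0, 0.02], 0],
    [[0, 0, 0], 0],
    [[0, 0, 0], 0]
  ]
}}

```text
time_s: 5.03
tcp_pos: [0.5061, -0.3976, 0.1012]
ee_rot: [[-0.201, -0.98, -0.001], [-0.98, 0.201, 0.0], [0.0, 0.001, -1.0]]
wrist_force: [1.2, -0.2, 1.2]
gripper_width: 0.582
gripper_force: 0.0
```

```bash
python3 - <<'E'
from h import *
import pickle
s=r.sense(); print(s["time_s"],s["tcp_pos"],np.round(s["ee_rot"],4).tolist(),s["gripper_width"])
p=imaging.capture("wrist"); cv2.imwrite("pics/w2.png",p["frame"])
f=p["frame"].copy()
hsv=cv2.cvtColor(f,cv2.COLOR_BGR2HSV); 
for q in models.cut_out(p,"rack")[:2]:
    print(q["confidence"],q["extent"])
m=rackmask(p,.5056,-.3985,78.2); c,_=cv2.findContours((m>.5).astype(np.uint8),cv2.RETR_LIST,cv2.CHAIN_APPROX_NONE); cv2.drawContours(f,c,-1,(0,0,255),1)
cv2.imwrite("pics/w2.png",f)
E
```

```text
5.0333 [ 0.50605482 -0.39756031  0.10117891] [[-0.2014, -0.9795, -0.0014], [-0.9795, 0.2014, 0.0001], [0.0002, 0.0014, -1.0]] 0.5816095937216592
0.82 [0.1883, 0.374, 0.1548, 0.2013]
0.75 [0.6081, 0.131, 0.1623, 0.2502]
```

View pics/w2.png

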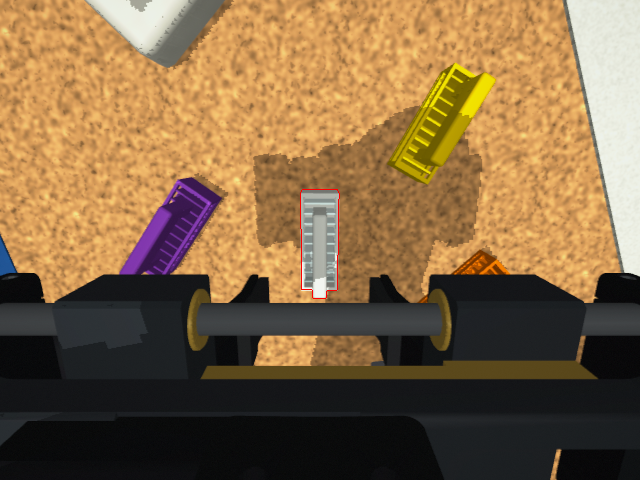

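The projected pose lines up with the rack's outline, with the handle at about (320,250) and centred between the fingers. Next I'll lower, grip and lift.

{"method": "apply_moves", "body": {
  "moves": [
    [[0.001, 0, 0.02], 0],
    [[0, 0, 0.02], 0],
    [[0, 0, 0.018], 0],
    [[0, 0, 0], 0],
    [[0, 0, 0], 0]
  ]
}}

```text
time_s: 5.55
tcp_pos: [0.5063, -0.3997, 0.0446]
ee_rot: [[-0.203, -0.979, 0.001], [-0.979, 0.203, -0.001], [0.001, -0.001, -1.0]]
wrist_force: [1.2, -0.6, -0.6]
gripper_width: 0.576
gripper_force: 0.0
```

{"method": "apply_moves", "body": {
  "moves": [
    [[0, 0, 0], 0],
    [[0, 0, 0], 0],
    [[0, 0, 0], 0],
    [[0, 0, 0], 0],
    [[0, 0, 0], 0]
  ],
  "hand": 0.0
}}

```text
time_s: 5.97
tcp_pos: [0.5059, -0.3996, 0.044]
ee_rot: [[-0.203, -0.979, 0.001], [-0.979, 0.203, -0.001], [0.0, -0.001, -1.0]]
wrist_force: [-0.9, 0.4, -0.2]
gripper_width: 0.279
gripper_force: 0.0
```

{"method": "apply_moves", "body": {
  "moves": [
    [[0, 0, 0], 0],
    [[0, 0, 0], 0],
    [[0, 0, 0], 0],
    [[0, 0, 0], 0],
    [[0, 0, 0], 0]
  ]
}}

```text
time_s: 6.38
tcp_pos: [0.5055, -0.3994, 0.0432]
ee_rot: [[-0.203, -0.979, -0.0], [-0.979, 0.203, 0.0], [-0.0, 0.0, -1.0]]
wrist_force: [0.3, -0.4, 0.2]
gripper_width: 0.018
gripper_force: 0.0
```

The fingers closed past 10 mm without any force, so the grip missed. I'll look before doing anything else.

```bash
python3 - <<'E'
from h import *
s=r.sense(); print(s["gripper_width"],s["gripper_force"],s["wrist_force"],s["tcp_pos"])
p=imaging.capture("wrist"); q=imaging.capture("scene")
c=cv2.resize(q["frame"][160:300,110:300],None,fx=2.1,fy=2.1,interpolation=cv2.INTER_CUBIC)
w=cv2.resize(p["frame"],(400,300))
o=np.zeros((300,800,3),np.uint8); o[:,:400]=w; o[:c.shape[0],400:400+c.shape[1]]=c[:300,:400]
cv2.imwrite("pics/w3.png",o)
E
```

```text
0.018232842164921687 0.0 [ 0.32914199 -0.39475663  0.19724909] [ 0.50552323 -0.39940417  0.04317093]
```

View pics/w3.png

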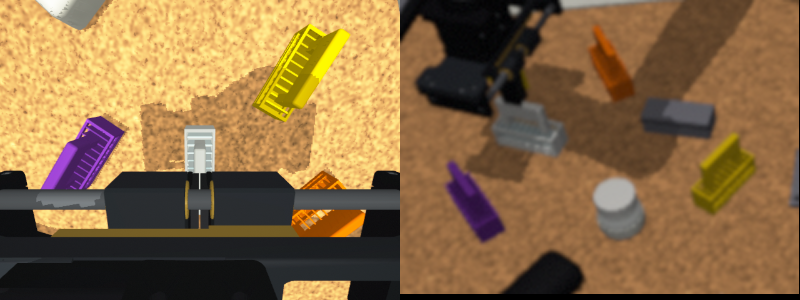

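```bash
python3 - <<'E'
from h import *
s=r.sense(); T=np.array(s["tcp_pos"]); Rm=np.array(s["ee_rot"])
p=imaging.capture("wrist"); q=imaging.capture("scene")
print(T, "scene tcp",proj(q,T),"pad",proj(q,T-Rm[:,2]*.019),"wrist",proj(p,T))
f=q["frame"].copy(); S=6
x0,y0=145,190
c=cv2.resize(f[y0:y0+60,x0:x0+70],None,fx=S,fy=S,interpolation=cv2.INTER_CUBIC)
for X,col in ((T,(0,0,255)),(T-Rm[:,2]*.019,(0,255,255))):
    u=(proj(q,X)-[x0,y0]+.5)*S; cv2.circle(c,tuple(u.astype(int)),3,col,-1)
m=rackmask(q,.5056,-.3985,78.2); m=cv2.resize(m[y0:y0+60,x0:x0+70],None,fx=S,fy=S)
k,_=cv2.findContours((m>.5).astype(np.uint8),cv2.RETR_LIST,cv2.CHAIN_APPROX_NONE); cv2.drawContours(c,k,-1,(0,0,255),1)
w=p["frame"].copy(); u=proj(p,T); cv2.circle(w,tuple(u.astype(int)),4,(0,0,255),-1)
w=w[180:360,220:410]; w=cv2.resize(w,None,fx=2,fy=2)
o=np.zeros((360,800,3),np.uint8); o[:360,:420]=c; o[:360,420:800]=w; cv2.imwrite("pics/w4.png",o)
E
```

```text
[ 0.50553275 -0.39941344  0.0431873 ] scene tcp [168.17012354 215.71008823] pad [166.19486707 210.57777488] wrist [318.86514943 273.78452962]
```

View pics/w4.png

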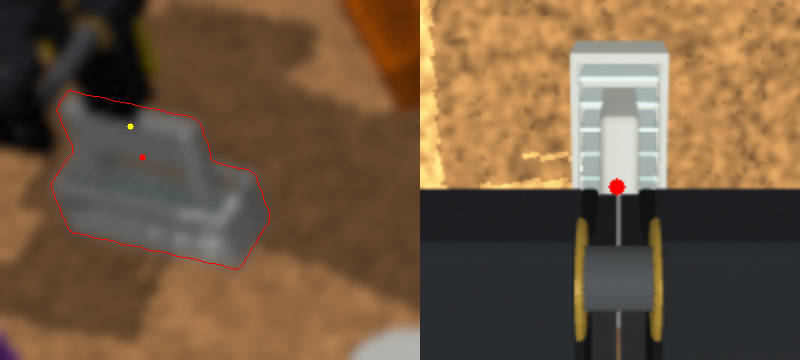

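The scene view shows the handle uncovered and the closed fingertips just at or above its top edge, around (120,115) in the crop. The rack hasn't moved. The fingertips look higher than the TCP reading implies. I'll reopen, go lower while the fingers still straddle the 30 mm body, and close again while watching width and force.

{"method": "apply_moves", "body": {
  "moves": [
    [[0, 0, 0], 0],
    [[0, 0, 0], 0],
    [[0, 0, 0], 0],
    [[0, 0, 0], 0],
    [[0, 0, 0], 0]
  ],
  "hand": 0.055
}}

```text
time_s: 7.0
tcp_pos: [0.5056, -0.3994, 0.0433]
ee_rot: [[-0.203, -0.979, -0.0], [-0.979, 0.203, 0.0], [-0.0, 0.0, -1.0]]
wrist_force: [0.0, 0.5, 0.6]
gripper_width: 0.296
gripper_force: 0.0
```

{"method": "apply_moves", "body": {
  "moves": [
    [[0, 0, 0], 0],
    [[0, 0, 0], 0],
    [[0, 0, 0], 0],
    [[0, 0, 0], 0],
    [[0, 0, 0], 0]
  ]
}}

```text
time_s: 7.42
tcp_pos: [0.5055, -0.3994, 0.0432]
ee_rot: [[-0.203, -0.979, -0.0], [-0.979, 0.203, 0.0], [-0.0, 0.0, -1.0]]
wrist_force: [0.0, -0.3, 0.6]
gripper_width: 0.612
gripper_force: 0.0
```

```bash
python3 - <<'E'
from h import *
s=r.sense(); T=np.array(s["tcp_pos"]); Rm=np.array(s["ee_rot"]); print(T,s["gripper_width"],s["wrist_force"])
for n in ("top","scene"):
    q=imaging.capture(n); x0,y0=((415,240) if n=="top" else (140,175)); S=5
    c=cv2.resize(q["frame"][y0:y0+75,x0:x0+75],None,fx=S,fy=S,interpolation=cv2.INTER_CUBIC); c=cv2.convertScaleAbs(c,alpha=1.8,beta=10)
    for d in (0,.019,.05):
        u=(proj(q,T-Rm[:,2]*d)-[x0,y0]+.5)*S; cv2.circle(c,tuple(u.astype(int)),2,(0,0,255),-1)
    o=c if n=="top" else np.hstack([o,c])
cv2.imwrite("pics/w5.png",o)
p=imaging.capture("wrist"); cv2.imwrite("w5w.png",p["frame"])
g=cv2.cvtColor(p["frame"],cv2.COLOR_BGR2GRAY)
for v in (268,272,276,280,284,290,296,340,350,360,370): print(v,"".join("#" if x<35 else "+" if x<90 else "." for x in g[v,220:420:2]))
E
```

```text
[ 0.50553837 -0.39941127  0.04323171] 0.6120886044262459 [ 0.00109492 -0.2888008   0.55981332]
268 ....................................................................................................
272 ....................................................................................................
276 .............+###.................................................................+###+.............
280 ............##########+......................................................+#########+............
284 ...........############......................................................############...........
290 .........+#############......................................................##############.........
296 ......#################......................................................################+......
340 ######+++++++#####................................................................#####++++++#######
350 #######++++++####..................................................................####++++++#######
360 #######++++++##......................................................................#+++++++#######
370 ....................................................................................................
```

View pics/w5.png

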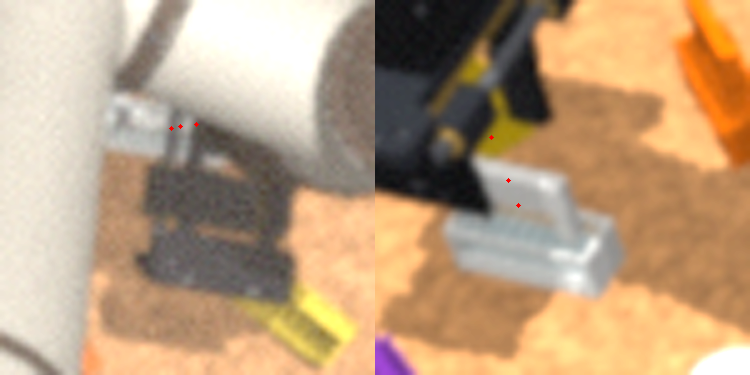

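In the scene crop, both open fingertips, at (490,213) and (545,120), sit about 30 mm higher than the reported TCP. The wrist view agrees: the row where the tips appear puts them about 31–37 mm behind the reported point. So I'll go 33 mm lower, then close.

{"method": "apply_moves", "body": {
  "moves": [
    [[0, 0, 0.01], 0],
    [[0, 0, 0.01], 0],
    [[0, 0, 0.008], 0],
    [[0, 0, 0.005], 0],
    [[0, 0, 0], 0]
  ]
}}

```text
time_s: 7.98
tcp_pos: [0.5043, -0.3987, 0.0079]
ee_rot: [[-0.204, -0.979, -0.004], [-0.979, 0.204, 0.002], [-0.001, 0.004, -1.0]]
wrist_force: [-0.0, 0.6, -0.1]
gripper_width: 0.631
gripper_force: 0.0
```

{"method": "apply_moves", "body": {
  "moves": [
    [[0, 0, 0], 0],
    [[0, 0, 0], 0],
    [[0, 0, 0], 0],
    [[0, 0, 0], 0],
    [[0, 0, 0], 0]
  ],
  "hand": 0.0
}}

```text
time_s: 8.4
tcp_pos: [0.5058, -0.3995, 0.0107]
ee_rot: [[-0.203, -0.979, 0.001], [-0.979, 0.203, -0.0], [0.0, -0.001, -1.0]]
wrist_force: [0.2, 0.7, 0.4]
gripper_width: 0.338
gripper_force: 0.0
```

{"method": "apply_moves", "body": {
  "moves": [
    [[0, 0, 0], 0],
    [[0, 0, 0], 0],
    [[0, 0, 0], 0],
    [[0, 0, 0], 0],
    [[0, 0, 0], 0]
  ]
}}

```text
time_s: 8.82
tcp_pos: [0.5055, -0.3994, 0.0104]
ee_rot: [[-0.203, -0.979, -0.0], [-0.979, 0.203, -0.0], [0.0, 0.0, -1.0]]
wrist_force: [-1.1, 0.4, 0.2]
gripper_width: 0.112
gripper_force: 30.0
```

The handle is gripped: 9.7 mm opening at 30 N. Next I'll lift, align to the lane and travel to above the mouth.

{"method": "apply_moves", "body": {
  "moves": [
    [[0, 0, -0.005], 0],
    [[0, 0, -0.015], 0],
    [[0, 0, -0.025], 0],
    [[0, 0, -0.025], 0],
    [[0, 0, -0.025], 0]
  ]
}}

```text
time_s: 9.23
tcp_pos: [0.5049, -0.399, 0.1056]
ee_rot: [[-0.204, -0.979, -0.002], [-0.979, 0.204, 0.001], [-0.001, 0.002, -1.0]]
wrist_force: [0.3, 0.5, -3.0]
gripper_width: 0.11
gripper_force: 30.0
```

{"method": "apply_moves", "body": {
  "moves": [
    [[0, 0, -0.02], 0],
    [[0, 0, -0.005], -4],
    [[0, 0, 0], -4],
    [[0, 0, 0], -3.5],
    [[0, 0, 0], 0]
  ]
}}

```text
time_s: 9.65
tcp_pos: [0.5052, -0.399, 0.1301]
ee_rot: [[-0.003, -1.0, -0.0], [-1.0, 0.003, 0.001], [-0.001, 0.0, -1.0]]
wrist_force: [-1.4, 0.0, -2.8]
gripper_width: 0.111
gripper_force: 30.0
```

{"method": "apply_moves", "body": {
  "moves": [
    [[-0.02, -0.002, 0], 0],
    [[-0.03, -0.003, 0], 0],
    [[-0.03, -0.003, 0], 0],
    [[-0.03, -0.003, 0], 0],
    [[-0.03, -0.003, 0], 0]
  ]
}}

```text
time_s: 10.07
tcp_pos: [0.5196, -0.2581, 0.1298]
ee_rot: [[-0.007, -1.0, -0.001], [-1.0, 0.007, 0.001], [-0.001, 0.001, -1.0]]
wrist_force: [0.7, 0.3, -1.8]
gripper_width: 0.113
gripper_force: 30.0
```

{"method": "apply_moves", "body": {
  "moves": [
    [[-0.03, -0.003, 0], 0],
    [[-0.03, -0.003, 0], 0],
    [[-0.03, -0.003, 0], 0],
    [[-0.03, -0.003, 0], 0],
    [[-0.03, -0.003, 0], 0]
  ]
}}

```text
time_s: 10.48
tcp_pos: [0.5353, -0.108, 0.13]
ee_rot: [[-0.006, -1.0, -0.001], [-1.0, 0.006, 0.0], [-0.0, 0.001, -1.0]]
wrist_force: [-0.4, 0.1, -2.7]
gripper_width: 0.107
gripper_force: 30.0
```

{"method": "apply_moves", "body": {
  "moves": [
    [[-0.03, -0.003, 0], 0],
    [[-0.03, -0.003, 0], 0],
    [[-0.02, -0.003, 0], 0],
    [[0, 0, 0], 0],
    [[0, 0, 0], 0]
  ]
}}

```text
time_s: 10.9
tcp_pos: [0.5449, -0.0286, 0.13]
ee_rot: [[-0.003, -1.0, -0.001], [-1.0, 0.003, -0.0], [0.0, 0.001, -1.0]]
wrist_force: [-0.1, -0.1, -2.4]
gripper_width: 0.109
gripper_force: 30.0
```

```bash
python3 - <<'E'
from h import *
import pickle
s=r.sense(); print(s["time_s"],s["tcp_pos"],np.round(s["ee_rot"],4).tolist(),s["gripper_width"],s["gripper_force"],s["wrist_force"])
p=imaging.capture("wrist"); pickle.dump(p,open("w6.pkl","wb"))
f=p["frame"].copy(); T=s["tcp_pos"]
for z,yaw in ((T[2]-.0105,89.82),):
    m=rackmask(p,T[0],T[1],yaw,z); c,_=cv2.findContours((m>.5).astype(np.uint8),cv2.RETR_LIST,cv2.CHAIN_APPROX_NONE); cv2.drawContours(f,c,-1,(0,0,255),1)
for y0,y1 in ((-.073,.15),):
  for dx in (-.042,.042): 
    a,b=proj(p,[.5444+dx+.0031*y0,y0,.008]),proj(p,[.5444+dx+.0031*y1,y1,.008]); cv2.line(f,tuple(a.astype(int)),tuple(b.astype(int)),(0,255,0),1)
c=f[90:300,220:420]; cv2.imwrite("pics/w6.png",cv2.resize(c,None,fx=2.8,fy=2.8,interpolation=cv2.INTER_CUBIC))
E
```

```text
10.9 [ 0.54485906 -0.02858365  0.13002163] [[-0.0033, -1.0, -0.0008], [-1.0, 0.0033, -0.0001], [0.0001, 0.0008, -1.0]] 0.10922087298759987 29.997823107987642 [-0.05768848 -0.14458131 -2.35277386]
```

View pics/w6.png

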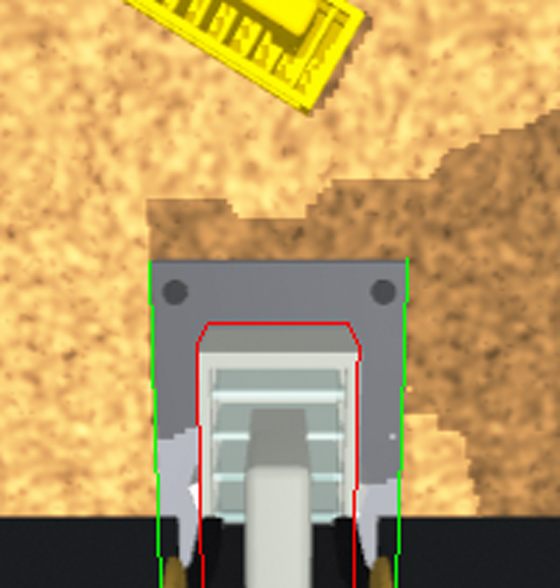

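The rack hangs square over the lane mouth. Its outline matches the projection, with body edges at about 199 and 358 in the crop and lane edges at 150 and 408. I'll do one numeric check of the lane centre from this closer view.

```bash
python3 - <<'E'
from h import *
import pickle
p=pickle.load(open("w6.pkl","rb"))
hsv=cv2.cvtColor(p["frame"],cv2.COLOR_BGR2HSV)
m=hsv[...,1]<80
for v in range(186,270,7):
    x=np.where(m[v,255:385])[0]+255; a=onz(p,(x.min()-.5,v),.008); b=onz(p,(x.max()+.5,v),.008); print(v,x.min(),x.max(),np.round(a[:2],4),np.round(b[0],4),round((a[0]+b[0])/2,4))
print([round(onz(p,(u,90+np.where(m[90:220,u])[0].min()+0-.5),.008)[1],4) for u in (290,310,330,350)])
g=cv2.cvtColor(p["frame"],cv2.COLOR_BGR2GRAY).astype(int); v=235
print(hsv[v,270:370,2].tolist())
E
```

```text
186 274 365 [ 0.586  -0.0703] 0.5021 0.544
193 274 364 [ 0.5862 -0.064 ] 0.5028 0.5445
200 274 364 [ 0.5864 -0.0576] 0.5026 0.5445
207 275 364 [ 0.5858 -0.0511] 0.5024 0.5441
214 275 364 [ 0.586  -0.0445] 0.5023 0.5441
221 275 364 [ 0.5862 -0.0379] 0.5021 0.5441
228 275 363 [ 0.5865 -0.0312] 0.5028 0.5446
235 276 363 [ 0.5858 -0.0245] 0.5026 0.5442
242 276 363 [ 0.586  -0.0177] 0.5024 0.5442
249 276 363 [ 0.5862 -0.0108] 0.5022 0.5442
256 276 362 [ 0.5865 -0.0038] 0.503 0.5447
263 276 362 [0.5867 0.0032] 0.5028 0.5447
[np.float64(-0.0734), np.float64(-0.0733), np.float64(-0.0733), np.float64(-0.0732)]
[242, 244, 251, 253, 232, 151, 120, 125, 126, 125, 125, 125, 125, 126, 127, 126, 126, 126, 126, 126, 176, 210, 216, 216, 215, 187, 206, 189, 178, 172, 169, 169, 170, 169, 169, 169, 170, 169, 170, 169, 166, 166, 166, 166, 166, 166, 166, 166, 167, 166, 166, 168, 167, 168, 167, 168, 167, 167, 168, 170, 171, 171, 171, 171, 171, 170, 170, 170, 170, 170, 169, 205, 201, 180, 206, 217, 217, 216, 159, 132, 132, 132, 132, 133, 132, 132, 132, 132, 132, 133, 133, 133, 133, 126, 150, 162, 165, 168, 172, 176]
```

{"method": "apply_moves", "body": {
  "moves": [
    [[0, 0.0006, 0.02], 0],
    [[0, 0, 0.025], 0],
    [[0, 0, 0.025], 0],
    [[0, 0, 0.02], 0],
    [[0, 0, 0.01], 0]
  ]
}}

```text
time_s: 11.37
tcp_pos: [0.5422, -0.0312, 0.0275]
ee_rot: [[-0.007, -1.0, -0.005], [-1.0, 0.007, -0.001], [0.001, 0.005, -1.0]]
wrist_force: [-0.5, -0.6, -3.7]
gripper_width: 0.114
gripper_force: 30.0
```

{"method": "apply_moves", "body": {
  "moves": [
    [[0, 0, 0.005], 0],
    [[0, 0, 0.003], 0],
    [[0, 0, 0.001], 0],
    [[0, 0, 0], 0],
    [[0, 0, 0], 0]
  ]
}}

```text
time_s: 11.78
tcp_pos: [0.5454, -0.0295, 0.0224]
ee_rot: [[-0.004, -1.0, 0.002], [-1.0, 0.004, 0.0], [-0.0, -0.002, -1.0]]
wrist_force: [-0.9, -0.9, -2.1]
gripper_width: 0.108
gripper_force: 30.0
```

{"method": "apply_moves", "body": {
  "moves": [
    [[0, 0, 0.001], 0],
    [[0, 0, 0.001], 0],
    [[0, 0, 0], 0],
    [[0, 0, 0], 0]
  ]
}}

```text
time_s: 12.12
tcp_pos: [0.5446, -0.0295, 0.0194]
ee_rot: [[-0.004, -1.0, 0.0], [-1.0, 0.004, 0.0], [-0.0, -0.0, -1.0]]
wrist_force: [1.3, 0.3, -2.0]
gripper_width: 0.109
gripper_force: 30.0
```

{"method": "apply_moves", "body": {
  "moves": [
    [[0, 0, 0.0005], 0],
    [[0, 0, 0.0005], 0],
    [[0, 0, 0], 0],
    [[0, 0, 0], 0]
  ]
}}

```text
time_s: 12.45
tcp_pos: [0.5446, -0.0296, 0.0183]
ee_rot: [[-0.004, -1.0, 0.0], [-1.0, 0.004, -0.0], [0.0, -0.0, -1.0]]
wrist_force: [-1.3, -0.1, -1.1]
gripper_width: 0.114
gripper_force: 30.0
```

{"method": "apply_moves", "body": {
  "moves": [
    [[0, 0, 0.0005], 0],
    [[0, 0, 0], 0],
    [[0, 0, 0], 0]
  ]
}}

```text
time_s: 12.7
tcp_pos: [0.5446, -0.0296, 0.0183]
ee_rot: [[-0.004, -1.0, 0.0], [-1.0, 0.004, -0.0], [0.0, -0.0, -1.0]]
wrist_force: [-2.1, 0.6, 3.7]
gripper_width: 0.114
gripper_force: 30.0
```

{"method": "apply_moves", "body": {
  "moves": [
    [[0, 0, 0], 0],
    [[0, 0, 0], 0]
  ]
}}

```text
time_s: 12.87
tcp_pos: [0.5446, -0.0296, 0.0183]
ee_rot: [[-0.004, -1.0, 0.0], [-1.0, 0.004, -0.0], [0.0, -0.0, -1.0]]
wrist_force: [-2.5, 0.5, 5.0]
gripper_width: 0.111
gripper_force: 30.0
```

The rack is on the lane floor: contact at TCP z 0.0183, pressing lightly. I'll ease the pressure and slide it gently into the guides.

{"method": "apply_moves", "body": {
  "moves": [
    [[0, 0, -0.0006], 0],
    [[-0.002, 0, 0], 0],
    [[-0.003, 0, 0], 0],
    [[-0.003, 0, 0], 0],
    [[-0.003, 0, 0], 0]
  ]
}}

```text
time_s: 13.28
tcp_pos: [0.5447, -0.0185, 0.0183]
ee_rot: [[-0.004, -1.0, 0.0], [-1.0, 0.004, -0.0], [0.0, -0.0, -1.0]]
wrist_force: [0.6, -0.0, -1.2]
gripper_width: 0.111
gripper_force: 30.0
```

{"method": "apply_moves", "body": {
  "moves": [
    [[-0.003, 0, 0], 0],
    [[-0.003, 0, 0], 0],
    [[-0.003, 0, 0], 0],
    [[-0.003, 0, 0], 0],
    [[-0.003, 0, 0], 0]
  ]
}}

```text
time_s: 13.7
tcp_pos: [0.5446, -0.0032, 0.0183]
ee_rot: [[-0.004, -1.0, -0.0], [-1.0, 0.004, 0.0], [-0.0, 0.0, -1.0]]
wrist_force: [0.3, -0.5, -1.8]
gripper_width: 0.112
gripper_force: 30.0
```

{"method": "apply_moves", "body": {
  "moves": [
    [[-0.003, 0, 0], 0],
    [[-0.003, 0, 0], 0],
    [[-0.003, 0, 0], 0],
    [[0, 0, 0], 0]
  ]
}}

```text
time_s: 14.03
tcp_pos: [0.5447, 0.0062, 0.0183]
ee_rot: [[-0.004, -1.0, 0.0], [-1.0, 0.004, 0.001], [-0.001, -0.0, -1.0]]
wrist_force: [-1.4, 0.6, 2.1]
gripper_width: 0.114
gripper_force: 30.0
```

{"method": "apply_moves", "body": {
  "moves": [
    [[-0.003, 0, 0], 0],
    [[-0.003, 0, 0], 0],
    [[-0.003, 0, 0], 0],
    [[-0.003, 0, 0], 0],
    [[-0.003, 0, 0], 0]
  ]
}}

```text
time_s: 14.45
tcp_pos: [0.5445, 0.0197, 0.0186]
ee_rot: [[-0.003, -1.0, -0.001], [-1.0, 0.003, -0.002], [0.002, 0.001, -1.0]]
wrist_force: [-0.1, -7.9, 2.8]
gripper_width: 0.11
gripper_force: 30.0
```

{"method": "apply_moves", "body": {
  "moves": [
    [[-0.003, 0, 0], 0],
    [[-0.003, 0, 0], 0],
    [[-0.003, 0, 0], 0],
    [[-0.003, 0, 0], 0],
    [[-0.003, 0, 0], 0]
  ]
}}

```text
time_s: 14.87
tcp_pos: [0.5453, 0.0358, 0.0184]
ee_rot: [[-0.004, -1.0, 0.001], [-1.0, 0.004, 0.0], [-0.0, -0.001, -1.0]]
wrist_force: [2.0, -3.0, -0.7]
gripper_width: 0.111
gripper_force: 30.0
```

{"method": "apply_moves", "body": {
  "moves": [
    [[-0.003, 0, 0], 0],
    [[-0.003, 0, 0], 0],
    [[-0.003, 0, 0], 0],
    [[-0.003, 0, 0], 0],
    [[-0.003, 0, 0], 0]
  ]
}}

```text
time_s: 15.28
tcp_pos: [0.5449, 0.0509, 0.0184]
ee_rot: [[-0.004, -1.0, 0.0], [-1.0, 0.004, 0.0], [-0.0, -0.0, -1.0]]
wrist_force: [1.9, -3.1, 0.8]
gripper_width: 0.114
gripper_force: 30.0
```

{"method": "apply_moves", "body": {
  "moves": [
    [[-0.003, 0, 0], 0],
    [[-0.003, 0, 0], 0],
    [[-0.003, 0, 0], 0],
    [[-0.003, 0, 0], 0],
    [[-0.003, 0, 0], 0]
  ]
}}

```text
time_s: 15.7
tcp_pos: [0.5449, 0.0657, 0.0184]
ee_rot: [[-0.004, -1.0, -0.0], [-1.0, 0.004, -0.0], [0.0, 0.0, -1.0]]
wrist_force: [1.1, -3.4, -0.1]
gripper_width: 0.113
gripper_force: 30.0
```

{"method": "apply_moves", "body": {
  "moves": [
    [[-0.003, 0, 0], 0],
    [[-0.003, 0, 0], 0],
    [[-0.003, 0, 0], 0],
    [[-0.003, 0, 0], 0],
    [[-0.003, 0, 0], 0]
  ]
}}

```text
time_s: 16.12
tcp_pos: [0.545, 0.0807, 0.0184]
ee_rot: [[-0.004, -1.0, -0.0], [-1.0, 0.004, -0.0], [0.0, 0.0, -1.0]]
wrist_force: [1.8, -3.1, -0.1]
gripper_width: 0.112
gripper_force: 30.0
```

{"method": "apply_moves", "body": {
  "moves": [
    [[-0.003, 0, 0], 0],
    [[-0.003, 0, 0], 0],
    [[-0.003, 0, 0], 0],
    [[0, 0, 0], 0]
  ]
}}

```text
time_s: 16.45
tcp_pos: [0.5452, 0.0902, 0.0183]
ee_rot: [[-0.004, -1.0, 0.0], [-1.0, 0.004, 0.001], [-0.001, -0.0, -1.0]]
wrist_force: [0.8, 0.1, -0.4]
gripper_width: 0.114
gripper_force: 30.0
```

Next I'll creep forward to find the buffer.

{"method": "apply_moves", "body": {
  "moves": [
    [[-0.002, 0, 0], 0],
    [[-0.002, 0, 0], 0],
    [[-0.002, 0, 0], 0],
    [[-0.002, 0, 0], 0]
  ]
}}

```text
time_s: 16.78
tcp_pos: [0.545, 0.0974, 0.0184]
ee_rot: [[-0.004, -1.0, -0.0], [-1.0, 0.004, -0.0], [0.0, 0.0, -1.0]]
wrist_force: [2.1, -2.5, 0.1]
gripper_width: 0.111
gripper_force: 30.0
```

{"method": "apply_moves", "body": {
  "moves": [
    [[-0.001, 0, 0], 0],
    [[-0.001, 0, 0], 0]
  ]
}}

```text
time_s: 16.95
tcp_pos: [0.545, 0.0995, 0.0183]
ee_rot: [[-0.004, -1.0, -0.0], [-1.0, 0.004, -0.0], [0.0, 0.0, -1.0]]
wrist_force: [1.8, -3.1, -0.3]
gripper_width: 0.113
gripper_force: 30.0
```

{"method": "apply_moves", "body": {
  "moves": [
    [[-0.001, 0, 0], 0],
    [[-0.001, 0, 0], 0]
  ]
}}

```text
time_s: 17.12
tcp_pos: [0.545, 0.1015, 0.0184]
ee_rot: [[-0.004, -1.0, -0.0], [-1.0, 0.004, -0.0], [0.0, 0.0, -1.0]]
wrist_force: [1.9, -2.8, -0.6]
gripper_width: 0.114
gripper_force: 30.0
```

{"method": "apply_moves", "body": {
  "moves": [
    [[-0.001, 0, 0], 0],
    [[-0.001, 0, 0], 0]
  ]
}}

```text
time_s: 17.28
tcp_pos: [0.545, 0.1035, 0.0184]
ee_rot: [[-0.004, -1.0, -0.0], [-1.0, 0.004, -0.0], [0.0, 0.0, -1.0]]
wrist_force: [1.7, -2.7, -0.1]
gripper_width: 0.116
gripper_force: 30.0
```

{"method": "apply_moves", "body": {
  "moves": [
    [[-0.001, 0, 0], 0],
    [[-0.001, 0, 0], 0]
  ]
}}

```text
time_s: 17.45
tcp_pos: [0.5449, 0.1048, 0.0184]
ee_rot: [[-0.004, -1.0, -0.001], [-1.0, 0.004, -0.001], [0.001, 0.001, -1.0]]
wrist_force: [3.2, -7.4, 2.2]
gripper_width: 0.112
gripper_force: 30.0
```

{"method": "apply_moves", "body": {
  "moves": [
    [[0, 0, 0], 0],
    [[0, 0, 0], 0]
  ]
}}

```text
time_s: 17.62
tcp_pos: [0.545, 0.1048, 0.0184]
ee_rot: [[-0.004, -1.0, -0.0], [-1.0, 0.004, -0.001], [0.001, 0.0, -1.0]]
wrist_force: [2.4, -4.9, 1.2]
gripper_width: 0.11
gripper_force: 30.0
```

The buffer is touched at y ≈ 0.104. I'll press on about 17 mm.

{"method": "apply_moves", "body": {
  "moves": [
    [[-0.002, 0, 0], 0],
    [[-0.002, 0, 0], 0],
    [[-0.002, 0, 0], 0],
    [[-0.002, 0, 0], 0],
    [[-0.002, 0, 0], 0]
  ]
}}

```text
time_s: 18.03
tcp_pos: [0.5449, 0.1137, 0.0186]
ee_rot: [[-0.004, -1.0, -0.001], [-1.0, 0.004, -0.003], [0.003, 0.001, -1.0]]
wrist_force: [3.4, -9.6, 1.3]
gripper_width: 0.117
gripper_force: 30.0
```

{"method": "apply_moves", "body": {
  "moves": [
    [[-0.001, 0, 0], 0],
    [[-0.001, 0, 0], 0]
  ]
}}

```text
time_s: 18.2
tcp_pos: [0.5449, 0.1154, 0.0186]
ee_rot: [[-0.004, -1.0, -0.001], [-1.0, 0.004, -0.003], [0.003, 0.001, -1.0]]
wrist_force: [4.3, -10.5, 2.2]
gripper_width: 0.11
gripper_force: 30.0
```

{"method": "apply_moves", "body": {
  "moves": [
    [[-0.001, 0, 0], 0],
    [[-0.001, 0, 0], 0]
  ]
}}

```text
time_s: 18.37
tcp_pos: [0.5449, 0.1172, 0.0187]
ee_rot: [[-0.004, -1.0, -0.001], [-1.0, 0.004, -0.003], [0.003, 0.001, -1.0]]
wrist_force: [3.8, -11.6, 3.8]
gripper_width: 0.108
gripper_force: 30.0
```

{"method": "apply_moves", "body": {
  "moves": [
    [[-0.001, 0, 0], 0],
    [[0, 0, 0], 0]
  ]
}}

```text
time_s: 18.53
tcp_pos: [0.5449, 0.1182, 0.0187]
ee_rot: [[-0.004, -1.0, -0.001], [-1.0, 0.004, -0.003], [0.003, 0.001, -1.0]]
wrist_force: [3.8, -10.2, 2.4]
gripper_width: 0.111
gripper_force: 30.0
```

```bash
cat > fl.py <<'E'
from h import *
import pickle,sys
s=r.sense(); print(s["time_s"],s["tcp_pos"],s["wrist_force"])
p=imaging.capture("wrist"); pickle.dump(p,open(sys.argv[1],"wb"))
# flap region at z~.03, y .04-.08, as ascii
hin=proj(p,[.5445-.02,.055,.03]); tip=proj(p,[.545,.067,.03]); opn=proj(p,[.5245+.0,.079,.03]); print("shut hinge,tip px",hin,tip,"open tip",opn)
g=cv2.cvtColor(p["frame"],cv2.COLOR_BGR2GRAY)
a,b=int(hin[1])-22,int(tip[1])+40
for v in range(a,min(b,300),3): print(v,"".join(" .:-=+*#%@"[9-int(x)*10//256] for x in g[v,290:372:1]))
E
python3 fl.py f1.pkl
```

```text
18.5333 [0.54493043 0.11820976 0.01868944] [  3.77087561 -10.1546873    2.38764317]
shut hinge,tip px [357.45550325 165.87273061] [318.21734803 189.26958573] open tip [356.40135666 211.58820317]
143 =+++++++++-:::::::::::::::::::::::::::::::::::::::::::::::::::::::::::::::::::::::
146 =+++++++++-:::::::::::::::::::::::::::::::::::::::::::::::::::::::::::::::::::::::
149 =+++++++++-:::::::::::::::::::::::::::::::::::::::::::::::::::::::::::::::::::::::
152 =+++++++++-:::::::::::::::::::::::::::::::::::::::::::::::::::::::::::::::::::::::
155 =+++++++++-:::::::::::::::::::::::::::::::::::::::::::::::::::::::::::::::::::::::
158 =+++++++++-:::::::::::::::::::::::::::::::::::::::::::::::::::::::::--------------
161 =+++++++++-:::::::::::::::::::::::::::::::::::::::::::::::::::::::::=+++++++++++++
164 =+++++++++-:::::::::::::::::::::::::::::::::::::::::::::::::-=+###***###%%#*++++++
167 =+++++++++-::::::::::::::::::::::::::::::::::::::::::::::::+####*+++++++++++++++++
170 =+++++++++-:::::::::::::::::::::::::::::::::::::::::::::::-*###+++++++++==+++++***
173 =+++++++++-::::::::::::::::::::
[... 917 characters left out ...]
****
206 ==++==================================================++***==---=++++++*#*********
209 ========================================================+*+=---=++++=++=+*********
212 =========================================================+==---=++=++++++==+******
215 ::::::::::::::::::::::::::::::::::::::::::::::::::::::::::-===++=+=++++=:....:=***
218 ..........................................................-=+=====+++=:.....:+****
221 ....:..::::::::::::::::::::::::::::::::::::::::::::..:....-=========:.....:+******
224 ....:..-------------------------------------------=..:....-=======:.....-+********
227 ....::--------------------------------------------=--:....-====-......-*#*********
```

The wrist image resolves the flap. It's still open, with its bar running from (357,178) to (351,212) alongside the rack's tail. I'll go on in 1 mm steps, checking each one.

{"method": "apply_moves", "body": {
  "moves": [
    [[-0.001, 0, 0], 0],
    [[0, 0, 0], 0]
  ]
}}

```text
time_s: 18.75
tcp_pos: [0.5449, 0.1191, 0.0187]
ee_rot: [[-0.004, -1.0, -0.001], [-1.0, 0.004, -0.003], [0.003, 0.001, -1.0]]
wrist_force: [3.7, -10.3, 2.2]
gripper_width: 0.109
gripper_force: 30.0
```

{"method": "apply_moves", "body": {
  "moves": [
    [[-0.001, 0, 0], 0],
    [[0, 0, 0], 0]
  ]
}}

```text
time_s: 18.92
tcp_pos: [0.5447, 0.12, 0.0186]
ee_rot: [[-0.005, -1.0, -0.002], [-1.0, 0.005, -0.003], [0.003, 0.002, -1.0]]
wrist_force: [3.4, -10.7, 3.6]
gripper_width: 0.108
gripper_force: 30.0
```

```bash
python3 fl.py f2.pkl
```

```text
18.9167 [0.54474722 0.11999553 0.0186411 ] [  3.4404393  -10.66071881   3.55532804]
shut hinge,tip px [357.15407854 162.27197317] [317.83620163 185.8077875 ] open tip [356.13141258 208.21509837]
140 +++++++++-::::::::::::::::::::::::::::::::::::::::::::::::::::::::::::::::::::::::
143 +++++++++-::::::::::::::::::::::::::::::::::::::::::::::::::::::::::::::::::::::::
146 =++++++++-::::::::::::::::::::::::::::::::::::::::::::::::::::::::::::::::::::::::
149 =++++++++-::::::::::::::::::::::::::::::::::::::::::::::::::::::::::::::::::::::::
152 =++++++++-::::::::::::::::::::::::::::::::::::::::::::::::::::::::::::::::::::::::
155 =++++++++-::::::::::::::::::::::::::::::::::::::::::::::::::::::::::--------------
158 =++++++++-::::::::::::::::::::::::::::::::::::::::::::::::::::::::::=+++++++++++++
161 =++++++++-::::::::::::::::::::::::::::::::::::::::::::::::::-=#%%##****###*+++++++
164 =++++++++-::::::::::::::::::::::::::::::::::::::::::::::::-*##%*++++++++==++++++++
167 =++++++++-::::::::::::::::::::::::::::::::::::::::::::=++++++++++++++++===++++++++
170 =++++++++-:::::::::::::::::::::
[... 917 characters left out ...]
****
203 ==+++++++++++++++++++++++++++++++++++++++++++++++++++++++++++++++++++++*#*********
206 ==+====================================================++++++++++++==++=+*********
209 ========================================================+++++++++++=+++++=-=******
212 ==========================================================++++====++++=-......=***
215 ::::::::::::::::::::::::::::::::::::::::::::::::::::::::::-========+=-:.....=*****
218 ..........................................................-========:......=*******
221 :....:::::::::::::::::::::::::::::::::::::::::::::::.:....:======:......=*********
224 .......--------------------------------------------:.:....-====:.....:+##*********
```

The flap has snapped shut: its bar now runs from (353,170) to (317,188) behind the tail. Next I'll let the rack come back gently.

{"method": "apply_moves", "body": {
  "moves": [
    [[0.001, 0, 0], 0],
    [[0.002, 0, 0], 0],
    [[0.002, 0, 0], 0],
    [[0.002, 0, 0], 0],
    [[0.001, 0, 0], 0]
  ]
}}

```text
time_s: 19.38
tcp_pos: [0.5449, 0.1136, 0.0184]
ee_rot: [[-0.005, -1.0, -0.001], [-1.0, 0.005, -0.001], [0.001, 0.001, -1.0]]
wrist_force: [1.4, -5.3, 0.7]
gripper_width: 0.109
gripper_force: 30.0
```

{"method": "apply_moves", "body": {
  "moves": [
    [[0.001, 0, 0], 0],
    [[0.001, 0, 0], 0]
  ]
}}

```text
time_s: 19.55
tcp_pos: [0.5449, 0.112, 0.0184]
ee_rot: [[-0.005, -1.0, -0.0], [-1.0, 0.005, -0.0], [0.0, 0.0, -1.0]]
wrist_force: [0.8, -4.7, 0.4]
gripper_width: 0.115
gripper_force: 30.0
```

{"method": "apply_moves", "body": {
  "moves": [
    [[0.0005, 0, 0], 0],
    [[0.0005, 0, 0], 0]
  ]
}}

```text
time_s: 19.72
tcp_pos: [0.5449, 0.1113, 0.0183]
ee_rot: [[-0.004, -1.0, -0.0], [-1.0, 0.004, -0.0], [0.0, 0.0, -1.0]]
wrist_force: [1.7, -3.2, 0.3]
gripper_width: 0.113
gripper_force: 30.0
```

{"method": "apply_moves", "body": {
  "moves": [
    [[0.0005, 0, 0], 0],
    [[0, 0, 0], 0]
  ]
}}

```text
time_s: 19.88
tcp_pos: [0.545, 0.1109, 0.0183]
ee_rot: [[-0.004, -1.0, -0.0], [-1.0, 0.004, -0.0], [0.0, 0.0, -1.0]]
wrist_force: [0.7, -3.6, 1.3]
gripper_width: 0.11
gripper_force: 30.0
```

{"method": "apply_moves", "body": {
  "moves": [
    [[0, 0, 0], 0],
    [[0, 0, 0], 0]
  ]
}}

```text
time_s: 20.05
tcp_pos: [0.545, 0.1109, 0.0183]
ee_rot: [[-0.004, -1.0, -0.0], [-1.0, 0.004, -0.0], [0.0, 0.0, -1.0]]
wrist_force: [2.4, -4.8, 1.9]
gripper_width: 0.112
gripper_force: 30.0
```

{"method": "apply_moves", "body": {
  "moves": [
    [[0.0005, 0, 0], 0],
    [[0.0005, 0, 0], 0],
    [[0, 0, 0], 0]
  ]
}}

```text
time_s: 20.3
tcp_pos: [0.545, 0.11, 0.0183]
ee_rot: [[-0.004, -1.0, -0.0], [-1.0, 0.004, 0.0], [-0.0, 0.0, -1.0]]
wrist_force: [1.2, -2.2, 0.7]
gripper_width: 0.108
gripper_force: 30.0
```

{"method": "apply_moves", "body": {
  "moves": [
    [[0.0005, 0, 0], 0],
    [[0.0005, 0, 0], 0],
    [[0, 0, 0], 0]
  ]
}}

```text
time_s: 20.55
tcp_pos: [0.545, 0.1089, 0.0183]
ee_rot: [[-0.004, -1.0, -0.0], [-1.0, 0.004, 0.0], [-0.0, 0.0, -1.0]]
wrist_force: [1.1, -2.3, 0.1]
gripper_width: 0.115
gripper_force: 30.0
```

{"method": "apply_moves", "body": {
  "moves": [
    [[0.0005, 0, 0], 0],
    [[0, 0, 0], 0],
    [[0, 0, 0], 0]
  ]
}}

```text
time_s: 20.8
tcp_pos: [0.545, 0.1086, 0.0183]
ee_rot: [[-0.004, -1.0, -0.0], [-1.0, 0.004, 0.0], [-0.0, 0.0, -1.0]]
wrist_force: [0.8, -1.3, 1.0]
gripper_width: 0.114
gripper_force: 30.0
```

{"method": "apply_moves", "body": {
  "moves": [
    [[0.0005, 0, 0], 0],
    [[0, 0, 0], 0],
    [[0, 0, 0], 0]
  ]
}}

```text
time_s: 21.05
tcp_pos: [0.5451, 0.1084, 0.0183]
ee_rot: [[-0.004, -1.0, 0.0], [-1.0, 0.004, 0.001], [-0.001, -0.0, -1.0]]
wrist_force: [-1.5, 1.7, -0.0]
gripper_width: 0.111
gripper_force: 30.0
```

The rack is now resting on the flap, since the y-force has changed sign. I'll release and retreat upward.

{"method": "apply_moves", "body": {
  "moves": [
    [[0, 0, 0], 0],
    [[0, 0, 0], 0],
    [[0, 0, 0], 0],
    [[0, 0, 0], 0],
    [[0, 0, 0], 0]
  ],
  "hand": 0.045
}}

```text
time_s: 21.47
tcp_pos: [0.545, 0.1079, 0.0183]
ee_rot: [[-0.004, -1.0, -0.0], [-1.0, 0.004, -0.0], [0.0, 0.0, -1.0]]
wrist_force: [-0.6, 0.0, -0.5]
gripper_width: 0.405
gripper_force: 0.0
```

{"method": "apply_moves", "body": {
  "moves": [
    [[0, 0, 0], 0],
    [[0, 0, 0], 0],
    [[0, 0, 0], 0],
    [[0, 0, -0.005], 0],
    [[0, 0, -0.01], 0]
  ]
}}

```text
time_s: 21.88
tcp_pos: [0.5441, 0.1075, 0.0328]
ee_rot: [[-0.004, -1.0, -0.003], [-1.0, 0.004, -0.001], [0.001, 0.003, -1.0]]
wrist_force: [0.2, 0.9, 0.5]
gripper_width: 0.518
gripper_force: 0.0
```

{"method": "apply_moves", "body": {
  "moves": [
    [[0, 0, -0.02], 0],
    [[0, 0, -0.03], 0],
    [[0, 0, -0.03], 0],
    [[0, 0, -0.03], 0],
    [[0, 0, -0.03], 0]
  ]
}}

```text
time_s: 22.3
tcp_pos: [0.545, 0.1078, 0.1761]
ee_rot: [[-0.004, -1.0, 0.001], [-1.0, 0.004, 0.0], [-0.0, -0.001, -1.0]]
wrist_force: [0.4, 0.1, 0.2]
gripper_width: 0.515
gripper_force: 0.0
```

{"method": "apply_moves", "body": {
  "moves": [
    [[0, 0, -0.03], 0],
    [[0.03, 0, -0.01], 0],
    [[0.03, 0, 0], 0],
    [[0, 0, 0], 0],
    [[0, 0, 0], 0]
  ]
}}

```text
time_s: 22.72
tcp_pos: [0.5447, 0.0468, 0.2147]
ee_rot: [[-0.006, -1.0, 0.002], [-1.0, 0.006, 0.001], [-0.001, -0.002, -1.0]]
wrist_force: [-0.4, 0.0, -0.2]
gripper_width: 0.516
gripper_force: 0.0
```

```bash
python3 - <<'E'
from h import *
s=r.sense(); print(s["time_s"],s["tcp_pos"],s["gripper_width"],s["wrist_force"])
p=imaging.capture("wrist")
print({k:np.round(proj(p,v),0).tolist() for k,v in dict(hinge=[.5245,.055,.03],tip=[.545,.067,.03],tail=[.5448,.0685,.038],nose=[.5448,.1485,.038],h0=[.545,.0785,.078],h1=[.545,.1385,.078]).items()})
g=cv2.cvtColor(p["frame"],cv2.COLOR_BGR2GRAY)
for v in range(150,290,3): print(v,"".join(" .:-=+*#%@"[9-int(x)*10//256] for x in g[v,280:362]))
E
```

```text
22.7167 [0.5447468  0.04684384 0.21470405] 0.515571705012828 [-0.39388161  0.03104933 -0.16168182]
{'hinge': [337.0, 226.0], 'tip': [319.0, 236.0], 'tail': [319.0, 239.0], 'nose': [320.0, 306.0], 'h0': [319.0, 258.0], 'h1': [319.0, 313.0]}
150 ..::::::::::::::::::::::::::::::::::::::::::::::::::::::::::::::::==========+=====
153 ..:::::::::::::=+++++++++++++++++++++++-::::::::::::::::::::::::============+=====
156 .:-::::::::::::=+++++++++++++++++++++++++-:::==++===========================++====
159 -==-:::::::::::=+++++++++++++++++++++++++-::=+=+=++=========================++=--=
162 -::::::::::::::=+++++++++++++++++++++++++++++++=+==+========================++++==
165 :::::::::::::::=++++++++++++++++++++++++++=+==+=++==========================+++===
168 ::-::::::::::::=++++++++++++++++++++++++++=++=++==++=+======================++===-
171 ::=-::::::::::---=++++++++++++++++++++++++++++=+=+===+======++-:-==========+++++==
174 ::--:::::::::::..-=++++++++++++++++++++++++++++++====+=++==++-...-=========+=++++=
177 :.::::::::::::::..:=+++++++++++++++++++++++++++++==++++===++-...-========
[... 2528 characters left out ...]
..:-
267 ::...:-:---------:::::       .:::::         ::::::   -    -++++++=-::::::::::.....
270 ::::.:::------:----:::       :----:         :-----.  -    -++++++=-::::::-...:::::
273 ..:..::-------------::       :====-         :-----.  -    -+*++++=--:--:---::::...
276 .:::-=----------------       :----:         :-----.  -    -+*++++++---:-:-:.....::
279 ..:--::-------:-------       .====-         :=====.  -    =++++++++--:---=---:::::
282 :::::.::--------------       .-----         :-----.  =    =++++++++-----:=-:::...:
285 :::::::---------------       .====-         :=====.  =   .=+*+++++------:-:::.....
288 ::::::----------------    .  :-----         ......   =   .=+*+++++------:-:---::::
```

The flap is shut, with its bar from (334,231) to (319,237). The rack's tail rests on its tip at row 239, the rack stands straight, and the gripper is clear.

```bash
python3 -c "
from station import r
print(r.finish_job())"
```

```text
the job is handed in; nothing more can be done
None
```

I loaded the white rack into the lane, and it now rests between the shut flap and the buffer, released with the arm clear; the job was handed in at about 23 s on the robot clock. The buffer was pressed about 16 of its 23 mm, and the last wrist image shows the flap shut with the rack's tail on its tip. The first grip closed just above the handle without touching it, because the fingertips sit about 31–37 mm higher than the reported TCP.

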